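Refit the fuel filler cap and snap the flap shut

TASK

The fuel filler cap has been left standing on the bench: set it into the filler neck of the car panel, press it down on its sprung seal, turn it about 60 degrees clockwise under that pressure so that it locks, and let go of it. Then tip the open filler flap over its spring so that it snaps shut, flush with the panel. Be gentle, pressing only as hard as the seal and the flap's spring need, and leave the tape, the tin and the spanner where they are.

Things in the scene. Friction and masses are not known exactly. Their poses are not given: they have to be found in the camera images.
- panel: Cream car-body panel section, 400 x 340 mm, outside up on timber blocks, fixed. Origin: at bench level on the filler neck's axis; z up. Its flat top lies 106 mm above the origin, from x -150 to 150 and y -150 to 190 mm, and slopes down beyond both x ends. A black square pocket (inside 150 x 150 mm, floor 66 mm below the top) is let into it, centred on the origin.
- filler (a point): On the neck's axis, level with the panel's top; axes as panel. The steel neck (outside 54 mm) stands in mid-pocket. How deep it was clamped into its rubber boot is unknown: its top is 48 to 66 mm below this point, to be found by feel. Nothing measured moves with it.
- seal_mid (a point): On the neck's axis, 52 mm below the panel's top: mean height of the top of the black sprung sealing ring (diameter 56 to 68 mm) round the neck's mouth. The true top is up to 9 mm higher or lower, always 5 mm above the neck's top. It gives from 2 N, 1.2 N more per mm, and stops after 4.5 mm (7.5 N).
- collar (a point): On the neck's axis, mean height of the brass collar's upper face (1.5 mm below the neck's top). Collar 7 mm deep, bore 36 mm, two slots 14 mm wide along this x axis (panel's x). The lugs clear it with the ring pressed over 3.9 mm (7 N); then the cap turns clockwise from above, freely to a stop at 75 degrees. Let go, the ring holds the cap up against the collar. Anticlockwise is blocked.
- cap_grip (a point): Black fuel filler cap, loose, about 0.12 kg, standing on its plug on the bench, 62 mm high. The point is on its axis in the grip bar, 54 mm above the plug's foot; z up, x along the grey bar. Bar 52 mm long, 12 mm wide, 28 mm high: from 20 mm below the point (head's top) to 8 mm above. The bar is gripped across its 12 mm.
- cap_head (a point): Centre of the underside of the cap's round head (68 mm diameter, 10 mm thick), 30 mm below cap_grip; it lands on the sealing ring. Below it the grey plug (31 mm diameter, 24 mm long, tapered foot) with two steel lugs on opposite sides along x (44 mm across, 9 mm wide, 6 mm thick, upper face 9.6 mm below this point). To go in, x lies along the panel's x, either way round.
- hinge (a point): Middle of the flap's hinge line, 2 mm below the panel's top, 80 mm from the neck's axis on the panel's +y side; axes as panel, the hinge line runs along x.
- flap (a joint): Angle of the cream filler flap: 0 = shut, flush; 1.9 = wide open on its stop, leaning back to the panel's +y. An over-centre spring drives it to the nearer stop from the snap point near 1.1 rad. Leaving the open stop takes about 3 N at the outer edge, falling to nothing at the snap point; past it the flap springs shut by itself. To shut it push its outer face to -y, then down.
- flap_edge (a point): Middle of the flap's outer edge, 154 mm from the hinge line. The flap is a 150 x 150 mm plate, 4 mm thick, its mid-plane through the hinge line; shut, it reaches from the hinge to the panel's -y. Axes turn with the flap: z is out of its painted outer face (up when shut, to the panel's +y when open).
- tape: Bystander: roll of tan masking tape lying flat, 96 mm diameter, 25 mm high; origin in the centre of its underside.
- tin: Bystander: red wax tin with a white lid, 76 mm diameter, 45 mm high; origin in the centre of its underside.
- spanner: Bystander: steel spanner lying flat, 180 mm long along its x axis.
There are look-alikes about, which are no part of the job. Several things look just like the part that bears cap_grip: the one meant starts farthest to the robot's left.

How it is judged:
By the outcome, as a careful person would: the job done as asked, in the order asked, and still so for the second after the job is handed in, with the robot touching nothing.
It also fails if it takes over 72 s, if anything falls off the work surface, if the arm or the gripper's body presses on something with over 40 N, if the wrist force passes 120 N, or if a joint passes its speed limit or range.

ROBOT

A 7-joint arm with a two-finger parallel gripper is mounted at the origin on the work surface. World frame = base frame: x ahead of the robot, y to its left, z up, the work surface at z = 0. Lengths are in m, angles in rad, forces in N, time in s.
With the tool pointing down it reaches from about 0.4 to 0.85 m from the base axis. Payload 4.5 kg.
Tool frame: the origin (TCP) lies midway between the tips of the shut fingers; the grasp point (between the pads) lies 19 mm behind it; z points along the fingers, y is the line along which they close (so a half turn about z gives the same grasp; the last joint's range is limited). The gripper opens to 88 mm and grips with 3 to 60 N. Pads are 18 mm wide; open, the fingers measure 123 mm over their backs; the gripper's body (75 mm by 187 mm) begins 45 mm behind the grasp point.
Start: joints at [0.034, 0.689, -0.195, 1.565, 0.157, 0.902, -0.215], TCP at [0.625, 0, 0.239] pointing down, gripper open.
Joint ranges: [-3.01, 3.01], [-0.46, 2.08], [-1.47, 1.51], [0.13, 2.56], [-1, 4.14], [0.04, 2.09], [-2.66, 2.66]. Speed limits (rad/s): [2.57, 2.57, 3.14, 3.14, 3.14, 3.14, 3.14].

INTERFACE

Orientations are given as a unit quaternion [x, y, z, w].
In Python, from plant import r gives the robot as it stands.
- The arm moves only by the tool carry_out, never from a script. Its argument "plan" is a list of rows, each an object with "rot": the turn, a rotation vector about the tool's x, y, z in rad, a list of three; "xyz": the shift along the tool's x, y, z in m, a list of three; "grip": the closure in counts, from 0 (fully open) to 255 (shut). In form: [{"rot": [wx, wy, wz], "xyz": [dx, dy, dz], "grip": grip}, ...]. A call has 1 to 8 rows; each row is the pose to reach, as a shift and turn from the pose commanded when the call began, along the tool's axes at that moment; what a row does not reach only later rows make up. A row lasts 1/12 s, in which the tool goes at most 41.7 mm and 7.16 degrees, less where a joint would pass 70% of its speed; a pose out of reach is approached as far as the arm can. A call with a gripper value outside its range is refused whole. The fingers move at their own pace and stop on an object; "squeeze" is the grip in N (left out, the last holds). Time passes only in rows, so rows that repeat a pose let the fingers close. It gives the time, the measured TCP pose, the force, the opening and the grip force at its end, in the units of the state.
- r.get_state(): the state, without advancing time (a new reading comes with each control period).
- r.snapshot(name): name is "scene" or "side" or "wrist"; returns the picture (420x560x3 uint8, red, green, blue); there is no depth.
- r.camera_params(name): a dict with "fx", "fy", "cx", "cy" (pixels), "position" and "attitude" of the camera in the world; the wrist camera has in their place "hand_eye" (4x4, takes a point from camera to tool coordinates, whose origin is the TCP and whose axes are the flange's). Camera axes: x right, y down, z forward; pixel columns grow to the right and rows downward; lengths in m; the calibration is good to about 2 mm. A picture is of the moment at which its call begins: read the wrist's pose just before it. camera_params takes no time and is no camera call.
- r.finish_job(): hands the job in; it is judged then, once.
The state is a dict: "clock": time; "q": joint angles; "qd": joint speeds; "joint_torque": joint torques, N m; "tool_pos": TCP position; "eef_rot": TCP orientation; "contact_force": force on the tool from outside, world axes, zero at the start; "moment": the same for the moment, N m; "opening": opening from 0.0 (shut) to 1.0 (fully open); "finger_force": force on a finger pad.
Only numpy, scipy, OpenCV 4.12 (cv2) and the standard library are available. Lean on these libraries where they do the work, as an engineer would, in place of code of your own. Each camera call takes 0.05 s, during which the arm holds its last target. There are 200 camera calls.

## Working session

There is one attempt and no reset: what is moved stays moved. The work goes in short steps, Python scripts to look and compute and a tool call to move; the robot and the scene stay as the last step left them, time stands still between calls to the robot, and variables do not carry over. Pictures are saved under pics/ and viewed, at most 10 in all, crops included, and the job is handed in when it is done.

Besides the shell and the picture viewer there is one more tool, called as a command line: name --argument value ..., lists and objects as JSON in quotes. carry_out: Moves the arm, as the interface text tells. Its arguments: {"type":"object","properties":{"plan":{"type":"array"},"squeeze":{"type":"number"}},"required":["plan"]}

```bash
mkdir -p pics; ls; python3 - <<'E'
from plant import r
import cv2
for n in("scene","side"):
    cv2.imwrite(f"pics/{n}0.png",r.snapshot(n)[:,:,::-1]); print(n,r.camera_params(n))
s=r.get_state();print(s); 
cv2.imwrite("pics/wrist0.png",r.snapshot("wrist")[:,:,::-1]);print(r.camera_params("wrist"))
E
```

```text
pics
scene {'fx': 410.2234019949406, 'fy': 410.2234019949406, 'cx': 278.8706764444112, 'cy': 213.74014529993343, 'position': array([ 1.1219146 , -0.39151316,  0.92115639]), 'attitude': array([ 0.78618528,  0.52518709, -0.18376009, -0.26893021])}
side {'fx': 402.7031314180739, 'fy': 402.7031314180739, 'cx': 286.47108219437035, 'cy': 207.93947577501663, 'position': array([ 0.41064302, -0.84231876,  0.69835052]), 'attitude': array([ 0.90853261, -0.07402521,  0.02973789, -0.41012733])}
{'clock': 0.1, 'q': array([ 0.03380051,  0.68986534, -0.19452428,  1.56618781,  0.15733544,
        0.90250837, -0.21508426]), 'qd': array([-0.00128798, -0.00076313, -0.00035219, -0.00297347, -0.00091576,
       -0.00083154,  0.00119508]), 'joint_torque': array([-3.08775299e-03, -5.28501892e+01, -1.27141513e+00, -1.53837240e+01,
       -5.25604945e-02,  1.96265515e-03,  5.71585565e-05]), 'tool_pos': array([ 6.24461268e-01, -4.99111499e-05,  2.38025969e-01]), 'eef_rot': array([ 7.07067547e-01,  7.07145575e-01, -6.04821158e-04, -5.04041792e-04]), 'contact_force': array([ 0.39648301, -0.22992696, -0.07466164]), 'moment': array([ 0.04131825, -0.0374409 , -0.02846394]), 'finger_force': 0.0, 'opening': 0.9988183193734255}
{'fx': 300.8876942704801, 'fy': 300.8876942704801, 'cx': 276.4300567559512, 'cy': 205.92775504714274, 'hand_eye': array([[-5.62796714e-04, -9.48395120e-01, -3.17090490e-01,
         8.22394658e-02],
       [ 9.99999820e-01, -4.68128815e-04, -3.74736969e-04,
        -7.28321801e-04],
       [ 2.06959518e-04, -3.17090644e-01,  9.48395213e-01,
        -1.44928742e-01],
       [ 0.00000000e+00,  0.00000000e+00,  0.00000000e+00,
         1.00000000e+00]])}
```

View pics/scene0.png

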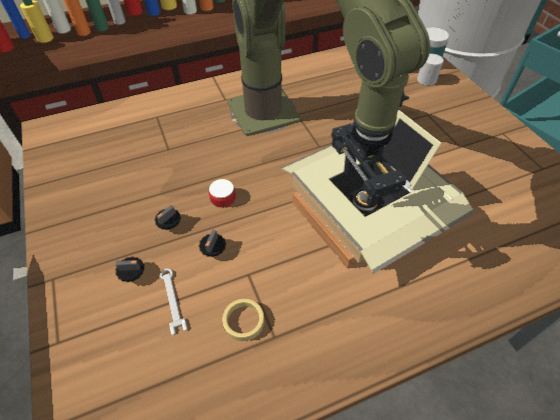

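View pics/side0.png

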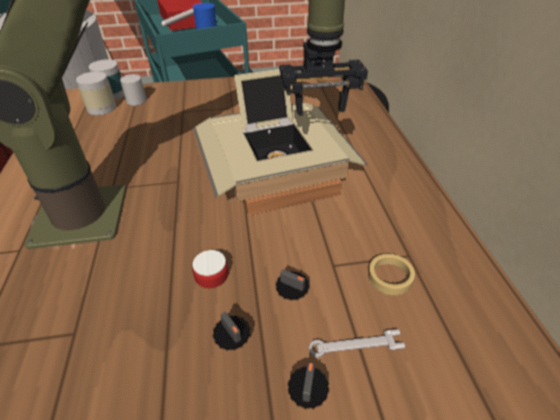

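The scene view shows three caps at (167,217), (212,243) and (129,268). The panel with its open flap is near (380,195). Next I locate the caps and view the wrist picture.

```bash
cat > h.py <<'E'
import numpy as np
from scipy.spatial.transform import Rotation as R
from plant import r
def cam(n,s=None):
    p=r.camera_params(n); K=(p["fx"],p["fy"],p["cx"],p["cy"])
    if n!="wrist": return K,np.array(p["position"]),R.from_quat(p["attitude"]).as_matrix()
    s=s or r.get_state(); Rt=R.from_quat(s["eef_rot"]).as_matrix(); H=p["hand_eye"]
    return K,Rt@H[:3,3]+s["tool_pos"],Rt@H[:3,:3]
def px2w(c,uv,z):
    K,p,A=c; d=A@np.array([(uv[0]-K[2])/K[0],(uv[1]-K[3])/K[1],1]); return p+d*(z-p[2])/d[2]
def w2px(c,X):
    K,p,A=c; d=A.T@(np.asarray(X)-p); return np.array([K[0]*d[0]/d[2]+K[2],K[1]*d[1]/d[2]+K[3]])
def tri(c1,u1,c2,u2):
    # midpoint of two rays
    P=[];D=[]
    for c,u in((c1,u1),(c2,u2)):
        K,p,A=c; d=A@np.array([(u[0]-K[2])/K[0],(u[1]-K[3])/K[1],1]);D.append(d/np.linalg.norm(d));P.append(p)
    M=np.stack([D[0],-D[1]],1); t=np.linalg.lstsq(M,P[1]-P[0],rcond=None)[0]
    a=P[0]+t[0]*D[0];b=P[1]+t[1]*D[1]; return (a+b)/2,np.linalg.norm(a-b)
E
python3 - <<'E'
from h import *
c=cam("scene");d=cam("side")
for u in [(167,217),(212,243),(129,268)]: print("scene",u,px2w(c,u,.035).round(3))
for u in [(293,283),(231,331),(309,385)]: print("side",u,px2w(d,u,.035).round(3))
for u in [(222,186),(243,320),(168,275),(178,328)]: print("by",u,px2w(c,u,.02).round(3))
E
```

```text
scene (167, 217) [ 0.372 -0.419  0.035]
scene (212, 243) [ 0.501 -0.33   0.035]
scene (129, 268) [ 0.494 -0.543  0.035]
side (293, 283) [ 0.502 -0.332  0.035]
side (231, 331) [ 0.37  -0.422  0.035]
side (309, 385) [ 0.492 -0.545  0.035]
by (222, 186) [ 0.308 -0.244  0.02 ]
by (243, 320) [ 0.726 -0.325  0.02 ]
by (168, 275) [ 0.541 -0.459  0.02 ]
by (178, 328) [ 0.687 -0.469  0.02 ]
```

View pics/wrist0.png

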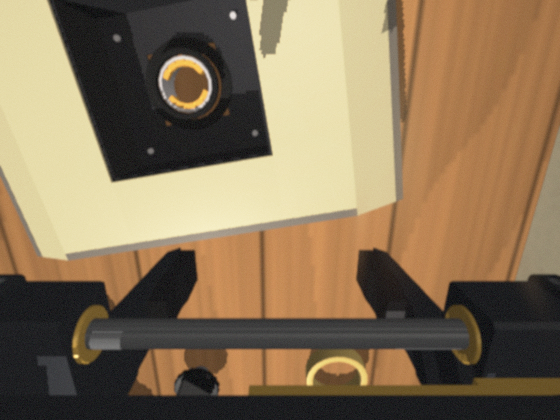

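The wrist view shows the pocket's -y corners at (112,181) and (272,155). The neck mouth is near (186,84), and the panel's -y edge runs from (68,258) to (357,212). Look-alikes for the cap are the scene pixels (167,217) at y=-0.42, (212,243) at y=-0.33 and (129,268) at y=-0.54. Farthest to the robot's left is (212,243), and I'll check it close up.

```bash
python3 - <<'E'
from h import *
c=cam("wrist")
P={k:px2w(c,u,.106)[:2] for k,u in dict(pl=(112,181),pr=(272,155),el=(68,258),er=(357,212)).items()}
for k in P: print(k,P[k].round(4))
for a,b in(("pl","pr"),("el","er")):
    d=P[b]-P[a]; L=np.hypot(*d);x=d/L;y=np.array([-x[1],x[0]])
    print(L,np.degrees(np.arctan2(d[1],d[0])),"centre",(P[a]+P[b])/2+y*(.075 if a=="pl" else .15))
for z in(.04,.049,.058): print(z,px2w(c,(186,84),z).round(4))
E
```

```text
pl [0.4681 0.0144]
pr [0.6195 0.0389]
el [ 0.4084 -0.0671]
er [ 0.7022 -0.0167]
0.15338259153929562 9.19078062703397 centre [0.53179265 0.10070176]
0.2980901280616581 9.735962985398018 centre [0.52997964 0.10595163]
0.04 [0.5277 0.1037 0.04  ]
0.049 [0.5302 0.1031 0.049 ]
0.058 [0.5328 0.1025 0.058 ]
```

carry_out --plan '[{"rot":[0,0,0],"xyz":[-0.33,-0.124,0],"grip":0},{"rot":[0,0,0],"xyz":[-0.33,-0.124,0],"grip":0},{"rot":[0,0,0],"xyz":[-0.33,-0.124,0],"grip":0},{"rot":[0,0,0],"xyz":[-0.33,-0.124,0],"grip":0},{"rot":[0,0,0],"xyz":[-0.33,-0.124,0],"grip":0},{"rot":[0,0,0],"xyz":[-0.33,-0.124,0],"grip":0},{"rot":[0,0,0],"xyz":[-0.33,-0.124,0],"grip":0},{"rot":[0,0,0],"xyz":[-0.33,-0.124,0],"grip":0}]'

```text
clock: 0.82
tool_pos: [0.5065, -0.3137, 0.2385]
eef_rot: [0.707, 0.707, -0.0, -0.0]
contact_force: [0.7, -0.8, -1.1]
opening: 1.001
finger_force: 0.0
```

```bash
python3 - <<'E'
from h import *
import cv2,pickle
s=r.get_state();im=r.snapshot("wrist")[:,:,::-1];cv2.imwrite("pics/w1.png",im);pickle.dump(s,open("s1.pkl","wb"))
c=cam("wrist",s);u=w2px(c,(.501,-.33,.05));print(s["tool_pos"],u)
x,y=int(u[0]),int(u[1]);x0,y0=x-80,max(0,y-70);print(x0,y0)
cv2.imwrite("pics/w1c.png",cv2.resize(im[y0:y0+140,x0:x0+160],None,fx=4,fy=4,interpolation=cv2.INTER_CUBIC))
E
```

```text
[ 0.50654856 -0.31369282  0.23854576] [272.42689196 195.33887695]
192 125
```

View pics/w1c.png

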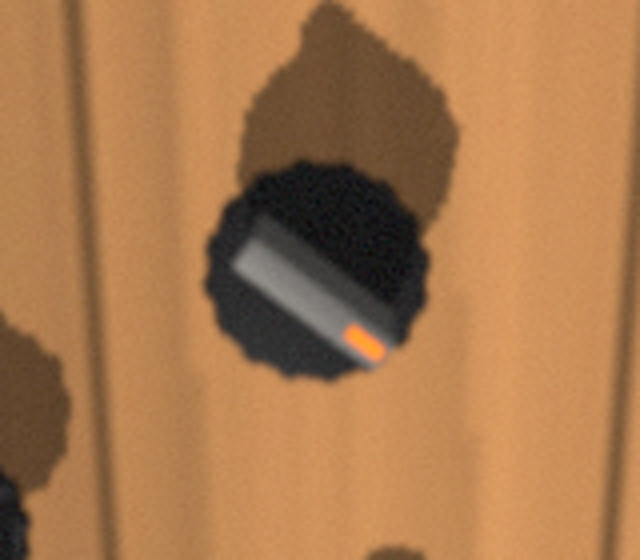

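The crop shows the chosen cap: its round head is centred near crop (318,270). The grey bar's top runs from (246,251) to (385,357), with an orange mark at the lower right end.

```bash
python3 - <<'E'
from h import *
import pickle
s=pickle.load(open("s1.pkl","rb"));c=cam("wrist",s)
f=lambda x,y:(192+(x+.5)/4-.5,125+(y+.5)/4-.5)
a=px2w(c,f(246,251),.062);b=px2w(c,f(385,357),.062);h=px2w(c,f(318,270),.032)
print(a,b,np.linalg.norm(a-b),"mid",(a+b)/2,"yaw",np.degrees(np.arctan2(*(b-a)[1::-1])),"head",h)
e=px2w(c,f(206,270),.032);g=px2w(c,f(430,270),.032);print(np.linalg.norm(e-g))
print(r.get_state()["tool_pos"])
E
```

```text
[ 0.47991159 -0.31729037  0.062     ] [ 0.51863137 -0.34841181  0.062     ] 0.04967660275459254 mid [ 0.49927148 -0.33285109  0.062     ] yaw -38.790961721305564 head [ 0.49917606 -0.3312539   0.032     ]
0.06793215104316243
[ 0.50078191 -0.32578421  0.23825019]
```

```bash
python3 - <<'E'
import cv2
a=cv2.imread("pics/side0.png")[40:170,225:385]; b=cv2.imread("pics/scene0.png")[90:230,310:450]
cv2.imwrite("pics/grip.png",cv2.hconcat([cv2.resize(a,(480,390),interpolation=3),cv2.resize(b,(320,390),interpolation=3)]))
E
```

```text
(no output)
```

View pics/grip.png

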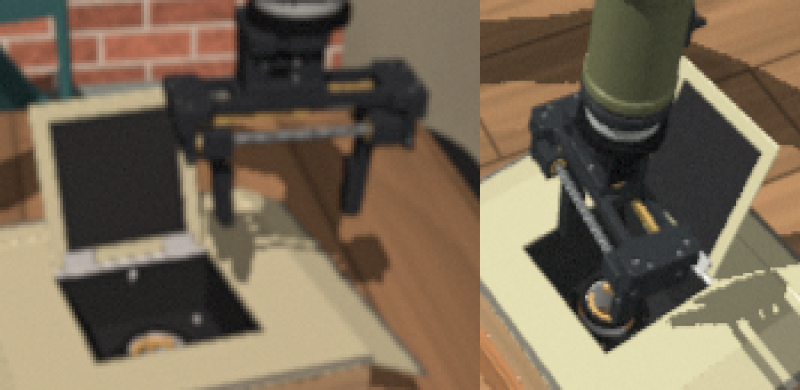

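The crop shows the gripper's end blocks are wide and fixed, 187 mm along the closing axis. Gripped across the 12 mm, the body would foul the open flap, so I'll grip the bar by its 52 mm ends. Leaning the tool 20° away from the flap keeps the body clear through the turn.

```bash
cat >> h.py <<'E'
import json
CAP=np.array([.4992,-.332]); NECK=np.array([.531,.1035]); YAW=9.5
def load():
    d=json.load(open("cmd.json")); return np.array(d["p"]),R.from_quat(d["q"])
def save(p,Q): json.dump(dict(p=list(p),q=list(Q.as_quat())),open("cmd.json","w"))
def tool(yaw,phi=20):
    "tool down, y axis at world yaw (deg), leaned phi about own y"
    return R.from_euler("z",yaw,degrees=True)*R.from_matrix([[0,1,0],[1,0,0],[0,0,-1]])*R.from_euler("y",phi,degrees=True)
def tcp(xy,zg,Q,up=8,cross=-3):
    "TCP for cap_grip at (xy,zg): pad centre `up` above cap_grip, pad line crosses cap axis at `cross`"
    z=Q.as_matrix()[:,2]; on=np.array([*xy,zg+cross]); g=on-z*(up-cross)/(-z[2]); return g+.019*z
def go(p,Q,commit=True):
    p0,Q0=load(); d=Q0.inv().apply(p-p0).round(4); w=(Q0.inv()*Q).as_rotvec().round(4)
    print("xyz",d.tolist(),"rot",w.tolist(),"rows",np.ceil(max(np.linalg.norm(d)/.0417,np.degrees(np.linalg.norm(w))/7.16)))
    if commit: save(p0+Q0.apply(d),Q0*R.from_rotvec(w))
E
python3 - <<'E'
from h import *
save([.501,-.33,.239],R.from_quat(np.array([1,1,0,0])/2**.5))
Q=tool(-38.8);p=tcp(CAP,.054,Q);print(p)
go(p+[0,0,.07],Q); go(p,Q); print(r.get_state()["q"].round(2))
E
```

```text
[-2.00544458 -3.4471496   8.03614584]
xyz [-3.1171, -2.5064, -7.8671] rot [-0.1182, 0.3356, 0.6702] rows 212.0
xyz [-0.024, -0.0, 0.0657] rot [0.0, -0.0, -0.0] rows 2.0
[ 0.62  0.65 -0.22  1.65  0.19  0.86  0.31]
```

```bash
sed -i 's/up=8,cross=-3/up=.008,cross=-.003/' h.py; python3 - <<'E'
from h import *
save([.501,-.33,.239],R.from_quat(np.array([1,1,0,0])/2**.5))
Q=tool(-38.8);p=tcp(CAP,.054,Q);print(p)
go(p+[0,0,.07],Q); go(p,Q)
E
```

```text
[ 0.50076319 -0.33005578  0.04414584]
xyz [-0.0001, -0.0002, 0.1249] rot [-0.1182, 0.3356, 0.6702] rows 7.0
xyz [-0.0239, -0.0001, 0.0657] rot [0.0, -0.0, -0.0] rows 2.0
```

carry_out --plan '[{"rot":[-0.1182,0.3356,0.6702],"xyz":[0,0,0.125],"grip":0},{"rot":[-0.1182,0.3356,0.6702],"xyz":[0,0,0.125],"grip":0},{"rot":[-0.1182,0.3356,0.6702],"xyz":[0,0,0.125],"grip":0},{"rot":[-0.1182,0.3356,0.6702],"xyz":[0,0,0.125],"grip":0},{"rot":[-0.1182,0.3356,0.6702],"xyz":[0,0,0.125],"grip":0},{"rot":[-0.1182,0.3356,0.6702],"xyz":[0,0,0.125],"grip":0},{"rot":[-0.1182,0.3356,0.6702],"xyz":[0,0,0.125],"grip":0},{"rot":[-0.1182,0.3356,0.6702],"xyz":[0,0,0.125],"grip":0}]'

```text
clock: 1.53
tool_pos: [0.5067, -0.3128, 0.1131]
eef_rot: [0.888, 0.426, 0.156, -0.075]
contact_force: [0.6, 0.5, 0.1]
opening: 0.999
finger_force: 0.0
```

carry_out --plan '[{"rot":[0,0,0],"xyz":[-0.008,0,0.022],"grip":0},{"rot":[0,0,0],"xyz":[-0.016,0,0.044],"grip":0},{"rot":[0,0,0],"xyz":[-0.02,0,0.055],"grip":0},{"rot":[0,0,0],"xyz":[-0.0239,0,0.0657],"grip":0},{"rot":[0,0,0],"xyz":[-0.0239,0,0.0657],"grip":0},{"rot":[0,0,0],"xyz":[-0.0239,0,0.0657],"grip":0}]'

```text
clock: 2.03
tool_pos: [0.5083, -0.3114, 0.0439]
eef_rot: [0.888, 0.426, 0.157, -0.075]
contact_force: [0.2, -0.5, 0.7]
opening: 1.0
finger_force: 0.0
```

```bash
python3 - <<'E'
from h import *
import cv2
s=r.get_state();print(s["tool_pos"],s["eef_rot"],tool(-38.8).as_quat(),s["contact_force"],s["q"].round(2))
im=r.snapshot("wrist")[:,:,::-1];cv2.imwrite("pics/w2.png",im)
print(w2px(cam("wrist",s),[*CAP,.062]))
b=r.snapshot("side")[:,:,::-1];cv2.imwrite("pics/side2.png",b)
cv2.imwrite("pics/g2.png",cv2.hconcat([cv2.resize(im[130:340,100:450],(470,282)),cv2.resize(b[225:345,225:365],(329,282),interpolation=3)]))
E
```

```text
[ 0.50830495 -0.31142863  0.04393541] [ 0.88775944  0.42625958  0.15664069 -0.07516414] [ 0.88813166  0.4255214   0.15660157 -0.0750309 ] [ 0.15826497 -0.45829306  0.72200534] [ 0.86  0.98 -0.35  1.79 -0.16  0.41  0.13]
[289.11357311 314.93942462]
```

View pics/g2.png

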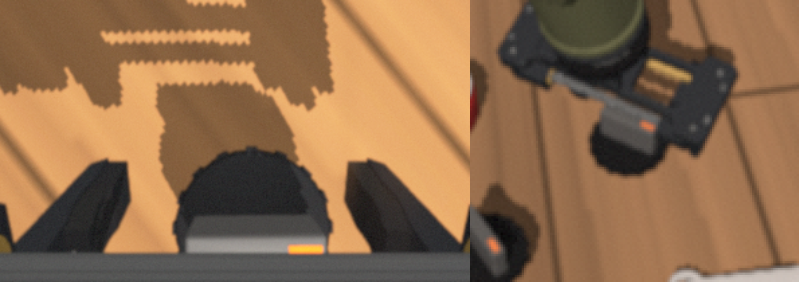

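The picture shows the fingers straddling the bar's two ends. They sit about 19 mm short because the first move was speed-limited, so I'll slide the rest of the way.

```bash
python3 - <<'E'
from h import *
s=r.get_state();save(s["tool_pos"],R.from_quat(s["eef_rot"]))
Q=tool(-38.8);p=tcp(CAP,.054,Q);go(p,Q)
E
```

```text
xyz [-0.018, 0.0051, -0.0058] rot [0.0015, -0.0002, 0.0014] rows 1.0
```

carry_out --plan '[{"rot":[0,0,0],"xyz":[-0.009,0.0026,-0.0029],"grip":0},{"rot":[0,0,0],"xyz":[-0.018,0.0051,-0.0058],"grip":0},{"rot":[0,0,0],"xyz":[-0.018,0.0051,-0.0058],"grip":0},{"rot":[0,0,0],"xyz":[-0.018,0.0051,-0.0058],"grip":0}]'

```text
clock: 2.47
tool_pos: [0.4993, -0.3318, 0.0433]
eef_rot: [0.889, 0.424, 0.156, -0.074]
contact_force: [-1.0, 0.1, 0.2]
opening: 0.999
finger_force: 0.0
```

carry_out --plan '[{"rot":[0,0,0],"xyz":[0,0,0],"grip":255},{"rot":[0,0,0],"xyz":[0,0,0],"grip":255},{"rot":[0,0,0],"xyz":[0,0,0],"grip":255},{"rot":[0,0,0],"xyz":[0,0,0],"grip":255},{"rot":[0,0,0],"xyz":[0,0,0],"grip":255},{"rot":[0,0,0],"xyz":[0,0,0],"grip":255},{"rot":[0,0,0],"xyz":[0,0,0],"grip":255},{"rot":[0,0,0],"xyz":[0,0,0],"grip":255}]' --squeeze 20

```text
clock: 3.13
tool_pos: [0.5001, -0.3299, 0.0432]
eef_rot: [0.888, 0.426, 0.157, -0.075]
contact_force: [-0.8, -0.4, 0.0]
opening: 0.589
finger_force: 19.9
```

```bash
python3 - <<'E'
from h import *
s=r.get_state();print({k:np.round(s[k],4) for k in("tool_pos","contact_force","moment","opening","finger_force","q")}); print(tcp(CAP,.054,tool(-38.8)))
import cv2
im=r.snapshot("wrist")[:,:,::-1];cv2.imwrite("pics/w3.png",im)
# lift 0.14, then to over the neck
Q0=tool(-38.8); p=tcp(CAP,.054,Q0); go(p+[0,0,.14],Q0)
Q=tool(YAW); go(tcp(NECK,.16,Q),Q); 
E
```

```text
{'tool_pos': array([ 0.5001, -0.3299,  0.0432]), 'contact_force': array([-0.8006, -0.4108,  0.011 ]), 'moment': array([-0.2149,  0.1648, -0.055 ]), 'opening': np.float64(0.5887), 'finger_force': np.float64(19.9373), 'q': array([ 0.8873,  0.9834, -0.3461,  1.7657, -0.1517,  0.4295,  0.1506])}
[ 0.50076319 -0.33005578  0.04414584]
xyz [0.0479, -0.0, -0.1316] rot [-0.0, 0.0, -0.0] rows 4.0
xyz [0.3252, -0.25, 0.1546] rot [0.2883, 0.0, -0.7922] rows 11.0
```

```bash
python3 - <<'E'
from h import *
Q0=tool(-38.8); p=tcp(CAP,.054,Q0); save(p+[0,0,.14],Q0)
yv=np.array([-np.sin(np.radians(YAW)),np.cos(np.radians(YAW))])
Q=tool(YAW); go(tcp(NECK-.09*yv,.194,Q),Q)
E
```

```text
xyz [0.2806, -0.1828, 0.1021] rot [0.2883, 0.0, -0.7922] rows 9.0
```

carry_out --plan '[{"rot":[0,0,0],"xyz":[0.008,0,-0.022],"grip":255},{"rot":[0,0,0],"xyz":[0.0205,0,-0.0564],"grip":255},{"rot":[0,0,0],"xyz":[0.0342,0,-0.094],"grip":255},{"rot":[0,0,0],"xyz":[0.0479,0,-0.1316],"grip":255},{"rot":[0,0,0],"xyz":[0.0479,0,-0.1316],"grip":255},{"rot":[0,0,0],"xyz":[0.0479,0,-0.1316],"grip":255}]'

```text
clock: 3.68
tool_pos: [0.501, -0.3307, 0.1854]
eef_rot: [0.888, 0.426, 0.157, -0.073]
contact_force: [0.0, -0.5, -1.3]
opening: 0.59
finger_force: 19.9
```

carry_out --plan '[{"rot":[0.2883,0,-0.7922],"xyz":[0.2806,-0.1828,0.1021],"grip":255},{"rot":[0.2883,0,-0.7922],"xyz":[0.2806,-0.1828,0.1021],"grip":255},{"rot":[0.2883,0,-0.7922],"xyz":[0.2806,-0.1828,0.1021],"grip":255},{"rot":[0.2883,0,-0.7922],"xyz":[0.2806,-0.1828,0.1021],"grip":255},{"rot":[0.2883,0,-0.7922],"xyz":[0.2806,-0.1828,0.1021],"grip":255},{"rot":[0.2883,0,-0.7922],"xyz":[0.2806,-0.1828,0.1021],"grip":255},{"rot":[0.2883,0,-0.7922],"xyz":[0.2806,-0.1828,0.1021],"grip":255},{"rot":[0.2883,0,-0.7922],"xyz":[0.2806,-0.1828,0.1021],"grip":255}]'

```text
clock: 4.35
tool_pos: [0.5423, 0.0029, 0.1812]
eef_rot: [0.635, 0.753, 0.112, -0.134]
contact_force: [0.4, 0.3, -1.6]
opening: 0.588
finger_force: 19.9
```

carry_out --plan '[{"rot":[0,0,0],"xyz":[0,0,0],"grip":255},{"rot":[0,0,0],"xyz":[0,0,0],"grip":255},{"rot":[0,0,0],"xyz":[0,0,0],"grip":255},{"rot":[0,0,0],"xyz":[0,0,0],"grip":255}]'

```text
clock: 4.68
tool_pos: [0.5416, -0.0014, 0.1818]
eef_rot: [0.637, 0.751, 0.111, -0.133]
contact_force: [0.3, 0.3, -0.9]
opening: 0.592
finger_force: 19.9
```

```bash
python3 - <<'E'
from h import *
import cv2,pickle
s=r.get_state();im=r.snapshot("wrist")[:,:,::-1];cv2.imwrite("pics/w4.png",im);pickle.dump(s,open("s4.pkl","wb"))
print(s["tool_pos"],s["contact_force"],s["q"].round(2),load()[0],s["eef_rot"],tool(YAW).as_quat())
s=r.get_state();print(s["tool_pos"])
cv2.imwrite("pics/w4z.png",cv2.resize(im,(800,600),interpolation=3))
E
```

```text
[ 0.54157579 -0.00136258  0.18183119] [ 0.31507505  0.32200824 -0.88352521] [ 0.41  0.76 -0.51  1.79  0.    0.72  0.18] [0.54540286 0.01719616 0.18417408] [ 0.63747799  0.75072713  0.11113117 -0.13296782] [ 0.6363079   0.75163725  0.11219825 -0.13253393]
[ 0.54181798 -0.00153148  0.18213525]
```

View pics/w4z.png

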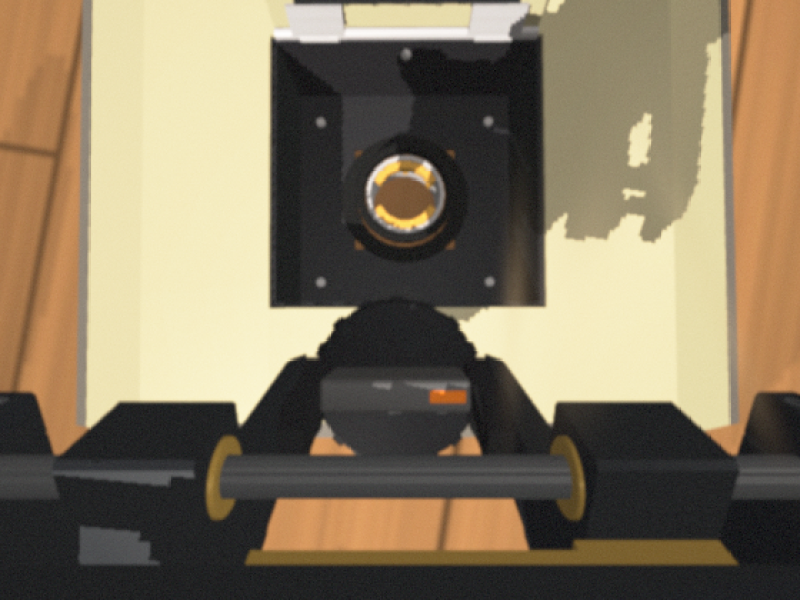

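The wrist view shows the pocket's corners at enlarged pixels (272,37), (543,37), (270,305) and (545,306). The neck's rim is centred at (405,194) with its slots left and right, and the cap is held square below.

```bash
python3 - <<'E'
from h import *
import pickle,cv2
s=pickle.load(open("s4.pkl","rb"));c=cam("wrist",s)
f=lambda x,y:((x+.5)*.7-.5,(y+.5)*.7-.5)
P=np.array([px2w(c,f(*u),.106)[:2] for u in [(272,37),(543,37),(545,306),(270,305)]])
print(P.round(4),"centre",P.mean(0)); 
for i in range(4):
    d=P[(i+1)%4]-P[i];print(np.hypot(*d).round(4),np.degrees(np.arctan2(d[1],d[0])).round(2))
for z in(.04,.049,.058):print(z,px2w(c,f(405,194),z).round(4))
# bar held: ends of the top face -> yaw
z=s["tool_pos"][2]+.019*.94-.008+.008+.000
a=px2w(c,f(321,410),z);b=px2w(c,f(469,410),z);print(a,b,np.degrees(np.arctan2(*(b-a)[1::-1])))
E
```

```text
[[0.4423 0.1648]
 [0.5942 0.1895]
 [0.6187 0.0389]
 [0.467  0.0146]] centre [0.5305425  0.10194978]
0.1538 9.22
0.1525 -80.76
0.1536 -170.89
0.1522 99.32
0.04 [0.5299 0.1056 0.04  ]
0.049 [0.5301 0.1033 0.049 ]
0.058 [0.5303 0.1009 0.058 ]
[ 0.51729166 -0.01329201  0.19969119] [ 0.566743   -0.00513889  0.19969119] 9.362221443878571
```

```bash
sed -i 's/^CAP=.*/CAP=np.array([.4992,-.332]); NECK=np.array([.5304,.1025]); YAW=9.25/' h.py; cat >> h.py <<'E'
def sync():
    s=r.get_state(); save(s["tool_pos"],R.from_quat(s["eef_rot"])); return s
def capnow(s,dz=.0009):
    "where the held cap_grip is, from the measured pose"
    Q=R.from_quat(s["eef_rot"]); return np.array(s["tool_pos"])-(tcp((0,0),0,Q))+[0,0,dz]
E
python3 - <<'E'
from h import *
s=sync();print(capnow(s))
Q=tool(YAW); go(tcp(NECK,.18-.0009,Q),Q)
E
```

```text
[ 0.54223522 -0.00398692  0.1928943 ]
xyz [0.0962, 0.0056, 0.0486] rot [-0.0023, 0.0008, 0.0005] rows 3.0
```

carry_out --plan '[{"rot":[-0.0023,0.0008,0.0005],"xyz":[0.03,0.002,0.016],"grip":255},{"rot":[-0.0023,0.0008,0.0005],"xyz":[0.06,0.004,0.032],"grip":255},{"rot":[-0.0023,0.0008,0.0005],"xyz":[0.085,0.005,0.043],"grip":255},{"rot":[-0.0023,0.0008,0.0005],"xyz":[0.0962,0.0056,0.0486],"grip":255},{"rot":[-0.0023,0.0008,0.0005],"xyz":[0.0962,0.0056,0.0486],"grip":255},{"rot":[-0.0023,0.0008,0.0005],"xyz":[0.0962,0.0056,0.0486],"grip":255},{"rot":[-0.0023,0.0008,0.0005],"xyz":[0.0962,0.0056,0.0486],"grip":255},{"rot":[-0.0023,0.0008,0.0005],"xyz":[0.0962,0.0056,0.0486],"grip":255}]'

```text
clock: 5.4
tool_pos: [0.531, 0.1044, 0.1701]
eef_rot: [0.638, 0.75, 0.113, -0.131]
contact_force: [-0.5, -0.6, -1.2]
opening: 0.588
finger_force: 19.9
```

```bash
python3 - <<'E'
from h import *
s=r.get_state();print(capnow(s),NECK,load()[0],s["tool_pos"],s["contact_force"],s["moment"],s["q"].round(2))
p=R.from_quat(s["eef_rot"]);y=p.as_matrix()[:,1];print(np.degrees(np.arctan2(y[1],y[0])),y)
save(s["tool_pos"],p);go(tcp(NECK,.101-.0009,tool(YAW)),tool(YAW))
E
```

```text
[0.53142765 0.10197387 0.1808686 ] [0.5304 0.1025] [0.52998421 0.10496903 0.16927585] [0.53104315 0.10443418 0.17010899] [-0.49033955 -0.57241633 -1.22377674] [-0.38293201 -0.07459667 -0.0516691 ] [ 0.22  0.75 -0.5   1.87 -0.03  0.58  0.03]
9.20476018669286 [0.98712092 0.15996287 0.00204351]
xyz [-0.0266, -0.0011, 0.0753] rot [0.0022, 0.0008, -0.0] rows 2.0
```

carry_out --plan '[{"rot":[0.0022,0.0008,0],"xyz":[-0.0069,-0.0008,0.02],"grip":255},{"rot":[0.0022,0.0008,0],"xyz":[-0.0139,-0.0011,0.04],"grip":255},{"rot":[0.0022,0.0008,0],"xyz":[-0.0209,-0.0011,0.06],"grip":255},{"rot":[0.0022,0.0008,0],"xyz":[-0.024,-0.0011,0.068],"grip":255},{"rot":[0.0022,0.0008,0],"xyz":[-0.0266,-0.0011,0.0753],"grip":255},{"rot":[0.0022,0.0008,0],"xyz":[-0.0266,-0.0011,0.0753],"grip":255},{"rot":[0.0022,0.0008,0],"xyz":[-0.0266,-0.0011,0.0753],"grip":255}]'

```text
clock: 5.98
tool_pos: [0.5297, 0.1075, 0.0909]
eef_rot: [0.637, 0.751, 0.113, -0.133]
contact_force: [0.1, 0.1, 0.3]
opening: 0.59
finger_force: 19.9
```

```bash
python3 - <<'E'
from h import *
s=r.get_state();print(capnow(s),NECK,load()[0],s["tool_pos"],s["contact_force"],s["moment"],s["q"].round(2))
E
```

```text
[0.53007972 0.10503226 0.10166693] [0.5304 0.1025] [0.53000791 0.10496623 0.09024971] [0.52967341 0.10750242 0.09092323] [0.07797743 0.07176045 0.31305225] [-0.35181529 -0.049098    0.00473179] [ 0.19  0.88 -0.46  1.91  0.01  0.42  0.04]
```

carry_out --plan '[{"rot":[0,0,0],"xyz":[0,0,0],"grip":255},{"rot":[0,0,0],"xyz":[0,0,0],"grip":255},{"rot":[0,0,0],"xyz":[0,0,0],"grip":255}]'

```text
clock: 6.23
tool_pos: [0.5298, 0.1079, 0.0914]
eef_rot: [0.636, 0.751, 0.113, -0.133]
contact_force: [0.4, 0.2, -0.7]
opening: 0.588
finger_force: 19.9
```

```bash
python3 - <<'E'
from h import *
s=r.get_state();print(capnow(s),s["tool_pos"],s["contact_force"],s["moment"])
import cv2; a=r.snapshot("side")[:,:,::-1]; b=r.snapshot("scene")[:,:,::-1];cv2.imwrite("pics/side5.png",a);cv2.imwrite("pics/sc5.png",b)
s=r.get_state();print(capnow(s),s["tool_pos"],s["contact_force"])
E
```

```text
[0.53015337 0.10545334 0.10213475] [0.52975214 0.10792345 0.09138999] [ 0.39860893  0.22252332 -0.73991717] [-0.3455247  -0.01016627  0.00662711]
[0.52992531 0.10541509 0.10186055] [0.52952001 0.10788448 0.09111571] [-0.01082695  0.41683584 -0.19707084]
```

```bash
python3 - <<'E'
from h import *
s=sync();Q=tool(YAW);go(tcp(NECK,.101-.0009,Q),Q);go(tcp(NECK,.096-.0009,Q),Q)
E
```

```text
xyz [-0.0031, -0.0, -0.0002] rot [-0.0004, -0.0014, 0.0041] rows 1.0
xyz [-0.0017, -0.0, 0.0047] rot [-0.0, -0.0, 0.0] rows 1.0
```

carry_out --plan '[{"rot":[0,-0.0014,0.0041],"xyz":[-0.0031,0,-0.0002],"grip":255},{"rot":[0,-0.0014,0.0041],"xyz":[-0.0031,0,-0.0002],"grip":255},{"rot":[0,-0.0014,0.0041],"xyz":[-0.0031,0,-0.0002],"grip":255}]'

```text
clock: 6.58
tool_pos: [0.5298, 0.1046, 0.0897]
eef_rot: [0.638, 0.75, 0.112, -0.133]
contact_force: [-0.0, 0.3, -0.8]
opening: 0.596
finger_force: 19.9
```

carry_out --plan '[{"rot":[0,0,0],"xyz":[-0.0007,0,0.0019],"grip":255},{"rot":[0,0,0],"xyz":[-0.0017,0,0.0047],"grip":255},{"rot":[0,0,0],"xyz":[-0.0017,0,0.0047],"grip":255},{"rot":[0,0,0],"xyz":[-0.0017,0,0.0047],"grip":255}]'

```text
clock: 6.92
tool_pos: [0.5295, 0.1049, 0.0844]
eef_rot: [0.638, 0.75, 0.112, -0.133]
contact_force: [-0.8, 0.9, -1.4]
opening: 0.587
finger_force: 19.9
```

```bash
python3 - <<'E'
from h import *
s=r.get_state();print(capnow(s),s["tool_pos"],load()[0],s["contact_force"],s["moment"])
E
```

```text
[0.5298655  0.1024869  0.09513152] [0.52945002 0.1049488  0.08437977] [0.53000995 0.10495514 0.08524113] [-0.75897501  0.93070466 -1.40552592] [-0.32120589 -0.11567109 -0.0074854 ]
```

carry_out --plan '[{"rot":[0,0,0],"xyz":[-0.0007,0,0.0019],"grip":255},{"rot":[0,0,0],"xyz":[-0.0014,0,0.0038],"grip":255},{"rot":[0,0,0],"xyz":[-0.0014,0,0.0038],"grip":255},{"rot":[0,0,0],"xyz":[-0.0014,0,0.0038],"grip":255}]'

```text
clock: 7.25
tool_pos: [0.5296, 0.1049, 0.0805]
eef_rot: [0.638, 0.75, 0.112, -0.133]
contact_force: [-0.4, -0.0, -0.4]
opening: 0.585
finger_force: 19.9
```

carry_out --plan '[{"rot":[0,0,0],"xyz":[-0.0007,0,0.0019],"grip":255},{"rot":[0,0,0],"xyz":[-0.0014,0,0.0038],"grip":255},{"rot":[0,0,0],"xyz":[-0.0014,0,0.0038],"grip":255},{"rot":[0,0,0],"xyz":[-0.0014,0,0.0038],"grip":255}]'

```text
clock: 7.58
tool_pos: [0.5299, 0.105, 0.0768]
eef_rot: [0.638, 0.75, 0.112, -0.133]
contact_force: [0.6, 0.4, 3.3]
opening: 0.589
finger_force: 19.9
```

carry_out --plan '[{"rot":[0,0,0],"xyz":[-0.0003,0,0.0009],"grip":255},{"rot":[0,0,0],"xyz":[-0.0003,0,0.0009],"grip":255},{"rot":[0,0,0],"xyz":[-0.0003,0,0.0009],"grip":255}]'

```text
clock: 7.83
tool_pos: [0.5299, 0.105, 0.0759]
eef_rot: [0.638, 0.75, 0.112, -0.133]
contact_force: [0.3, -0.2, 3.2]
opening: 0.586
finger_force: 19.9
```

```bash
python3 - <<'E'
from h import *
for i in range(4):
    s=r.get_state();print(capnow(s),s["contact_force"],s["moment"])
    r.snapshot("wrist")
E
```

```text
[0.53032292 0.10254588 0.08663431] [ 0.32395039 -0.16106623  3.22648544] [-0.14391809  0.12465662 -0.00568915]
[0.53031892 0.10251934 0.08661571] [-3.77714913e-04 -1.51460433e-01  3.38533325e+00] [-0.0772365   0.10459888  0.01924071]
[0.53034706 0.10255384 0.08661475] [-0.53141686 -0.60773302  2.77318302] [-0.10782293  0.05397067 -0.00531878]
[0.53030704 0.10255271 0.08659431] [0.72042449 0.0847799  4.17973297] [-0.11513229  0.0387365  -0.00884991]
```

Pressing 1 mm further barely changed the force, so this is the sprung ring and its top is at about z=59 mm. Now to press it fully.

carry_out --plan '[{"rot":[0,0,0],"xyz":[-0.0004,0,0.0011],"grip":255},{"rot":[0,0,0],"xyz":[-0.0008,0,0.0022],"grip":255},{"rot":[0,0,0],"xyz":[-0.0008,0,0.0022],"grip":255}]'

```text
clock: 8.28
tool_pos: [0.53, 0.105, 0.0736]
eef_rot: [0.638, 0.75, 0.112, -0.133]
contact_force: [0.3, -1.2, 7.0]
opening: 0.591
finger_force: 19.9
```

```bash
python3 - <<'E'
from h import *
for i in range(4):
    s=r.get_state();print(capnow(s),s["contact_force"],s["moment"])
    r.snapshot("wrist")
E
```

```text
[0.53041907 0.10257933 0.08432217] [ 0.32687433 -1.15376081  6.954204  ] [-0.04309004  0.24952265  0.00290075]
[0.53044639 0.10255544 0.08436506] [ 0.52047185 -1.30342199  7.65969709] [-0.07636555  0.15789484  0.00056693]
[0.53044225 0.10256827 0.08435956] [ 0.22645793 -0.37497969  7.07335292] [-0.00908528  0.08958187 -0.07657491]
[0.53042914 0.10253405 0.08435513] [ 0.63088555 -1.35351919  6.27232983] [-0.10537297  0.12832255  0.04527285]
```

```bash
python3 - <<'E'
from h import *
s=r.get_state();Q=R.from_quat(s["eef_rot"]);v=np.array(s["tool_pos"])-capnow(s);v[2]=0
for k in range(1,7):
    W=R.from_euler("z",-5.2*k,degrees=True);print(Q.inv().apply(W.apply(v)-v).round(5).tolist(),Q.inv().apply(W.as_rotvec()).round(4).tolist())
E
```

```text
[-1e-05, 0.00023, -0.0] [-0.0311, 0.0001, 0.0853]
[-4e-05, 0.00045, -1e-05] [-0.0621, 0.0001, 0.1705]
[-9e-05, 0.00067, -3e-05] [-0.0932, 0.0002, 0.2558]
[-0.00015, 0.00089, -6e-05] [-0.1243, 0.0002, 0.3411]
[-0.00024, 0.00109, -9e-05] [-0.1553, 0.0003, 0.4264]
[-0.00034, 0.00129, -0.00012] [-0.1864, 0.0003, 0.5116]
```

carry_out --plan '[{"rot":[-0.0311,0,0.0853],"xyz":[0,0.0002,0],"grip":255},{"rot":[-0.0621,0,0.1705],"xyz":[0,0.0005,0],"grip":255},{"rot":[-0.0932,0,0.2558],"xyz":[-0.0001,0.0007,0],"grip":255},{"rot":[-0.1243,0,0.3411],"xyz":[-0.0002,0.0009,-0.0001],"grip":255},{"rot":[-0.1553,0,0.4264],"xyz":[-0.0002,0.0011,-0.0001],"grip":255},{"rot":[-0.1864,0,0.5116],"xyz":[-0.0003,0.0013,-0.0001],"grip":255},{"rot":[-0.1864,0,0.5116],"xyz":[-0.0003,0.0013,-0.0001],"grip":255},{"rot":[-0.1864,0,0.5116],"xyz":[-0.0003,0.0013,-0.0001],"grip":255}]'

```text
clock: 9.15
tool_pos: [0.5308, 0.1045, 0.0735]
eef_rot: [0.816, 0.551, 0.143, -0.097]
contact_force: [-0.9, -2.0, 7.1]
opening: 0.593
finger_force: 19.9
```

```bash
python3 - <<'E'
from h import *
import cv2
for i in range(2):
    s=r.get_state();print(capnow(s),s["contact_force"],s["moment"],s["q"].round(2))
    cv2.imwrite("pics/w6.png",r.snapshot("wrist")[:,:,::-1])
y=R.from_quat(s["eef_rot"]).as_matrix()[:,1];print(np.degrees(np.arctan2(y[1],y[0]))-YAW)
E
```

```text
[0.52983656 0.10221124 0.08423031] [-0.8562334  -2.02474953  7.14175972] [0.00733943 0.39326522 0.00447644] [ 0.14  0.87 -0.39  2.09 -0.24  0.06 -0.24]
[0.52985239 0.10221095 0.08421269] [-0.55093784 -1.31447456  7.56394407] [-0.03954539  0.45271709 -0.01435538] [ 0.14  0.87 -0.39  2.09 -0.24  0.06 -0.24]
-31.184997793182237
```

Turned 31° so far, but joint 6 is near its limit because of the lean. The lugs are now under the collar, so I'll let go, regrip with less lean, turn on, then finish with a grip across the bar.

carry_out --plan '[{"rot":[0,0,0],"xyz":[0,0,0],"grip":70},{"rot":[0,0,0],"xyz":[0,0,0],"grip":70},{"rot":[0,0,0],"xyz":[0,0,0],"grip":70},{"rot":[0,0,0],"xyz":[0,0,0],"grip":70},{"rot":[0,0,0],"xyz":[0,0,0],"grip":70}]'

```text
clock: 9.67
tool_pos: [0.5308, 0.1048, 0.073]
eef_rot: [0.816, 0.551, 0.143, -0.098]
contact_force: [-0.8, -0.7, -0.3]
opening: 0.726
finger_force: 0.0
```

```bash
python3 - <<'E'
from h import *
s=sync();print(capnow(s),s["contact_force"],s["opening"],s["q"].round(2))
Q=tool(YAW-31.2,12);go(tcp(NECK,.0845-.0009,Q),Q)
v=tcp((0,0),0,Q);v[2]=0
for k in range(1,5):
    W=R.from_euler("z",-5*k,degrees=True);print(Q.inv().apply(W.apply(v)-v).round(5).tolist(),Q.inv().apply(W.as_rotvec()).round(4).tolist())
E
```

```text
[0.52985886 0.10253471 0.0837982 ] [-0.77297929 -0.6516051  -0.31713426] 0.7261626983734055 [ 0.14  0.87 -0.39  2.09 -0.24  0.06 -0.24]
xyz [-0.0007, 0.0005, -0.0002] rot [-0.0017, -0.139, -0.0] rows 2.0
[-1e-05, 0.00014, -0.0] [-0.0181, 0.0, 0.0854]
[-2e-05, 0.00028, -1e-05] [-0.0363, 0.0, 0.1707]
[-5e-05, 0.00042, -1e-05] [-0.0544, 0.0, 0.2561]
[-0.0001, 0.00055, -2e-05] [-0.0726, 0.0, 0.3414]
```

carry_out --plan '[{"rot":[0,-0.07,0],"xyz":[-0.0004,0.0005,-0.0001],"grip":70},{"rot":[0,-0.139,0],"xyz":[-0.0007,0.0005,-0.0002],"grip":70},{"rot":[0,-0.139,0],"xyz":[-0.0007,0.0005,-0.0002],"grip":70},{"rot":[0,-0.139,0],"xyz":[-0.0007,0.0005,-0.0002],"grip":255},{"rot":[0,-0.139,0],"xyz":[-0.0007,0.0005,-0.0002],"grip":255},{"rot":[0,-0.139,0],"xyz":[-0.0007,0.0005,-0.0002],"grip":255},{"rot":[0,-0.139,0],"xyz":[-0.0007,0.0005,-0.0002],"grip":255},{"rot":[0,-0.139,0],"xyz":[-0.0007,0.0005,-0.0002],"grip":255}]'

```text
clock: 10.33
tool_pos: [0.5309, 0.1033, 0.073]
eef_rot: [0.825, 0.556, 0.086, -0.06]
contact_force: [0.4, 1.2, -1.3]
opening: 0.585
finger_force: 20.0
```

```bash
python3 - <<'E'
from h import *
s=r.get_state();print(capnow(s),s["tool_pos"],load()[0],s["contact_force"],s["opening"],s["finger_force"],s["q"].round(2))
E
```

```text
[0.53026337 0.10178579 0.08446465] [0.53085327 0.10329285 0.0729833 ] [0.53097115 0.10398946 0.07298789] [ 0.43163115  1.23110392 -1.27191996] 0.5853794375727808 20.000951327383518 [-0.06  0.84 -0.18  2.04 -0.26  0.17 -0.31]
```

carry_out --plan '[{"rot":[0,0,0],"xyz":[-0.0002,0,0.001],"grip":255},{"rot":[0,0,0],"xyz":[-0.0002,0,0.001],"grip":255},{"rot":[-0.0181,0,0.0854],"xyz":[-0.0002,0.0001,0.001],"grip":255},{"rot":[-0.0363,0,0.1707],"xyz":[-0.0002,0.0003,0.001],"grip":255},{"rot":[-0.0544,0,0.2561],"xyz":[-0.0002,0.0004,0.001],"grip":255},{"rot":[-0.0726,0,0.3414],"xyz":[-0.0003,0.0006,0.001],"grip":255},{"rot":[-0.0726,0,0.3414],"xyz":[-0.0003,0.0006,0.001],"grip":255},{"rot":[-0.0726,0,0.3414],"xyz":[-0.0003,0.0006,0.001],"grip":255}]'

```text
clock: 11.0
tool_pos: [0.5322, 0.1029, 0.0727]
eef_rot: [0.909, 0.404, 0.096, -0.043]
contact_force: [-1.6, 0.3, 6.2]
opening: 0.582
finger_force: 20.0
```

```bash
python3 - <<'E'
from h import *
s=r.get_state();print(capnow(s),s["contact_force"],s["moment"],s["q"].round(2))
y=R.from_quat(s["eef_rot"]).as_matrix()[:,1];print(np.degrees(np.arctan2(y[1],y[0]))-YAW)
E
```

```text
[0.53109674 0.10170866 0.08420359] [-1.6497915   0.32086239  6.19558455] [ 0.15601218  0.17483126 -0.09297554] [-0.12  0.83 -0.13  2.1  -0.45  0.06 -0.49]
-51.30961374563714
```

carry_out --plan '[{"rot":[0,0,0],"xyz":[0,0,0],"grip":0},{"rot":[0,0,0],"xyz":[0,0,0],"grip":0},{"rot":[0,0,0],"xyz":[0,0,0],"grip":0},{"rot":[0,0,0],"xyz":[0,0,0],"grip":0},{"rot":[0,0,0],"xyz":[0,0,0],"grip":0}]'

```text
clock: 11.42
tool_pos: [0.5316, 0.1034, 0.072]
eef_rot: [0.908, 0.405, 0.095, -0.043]
contact_force: [0.5, 0.0, -0.4]
opening: 0.944
finger_force: 0.0
```

```bash
python3 - <<'E'
from h import *
s=sync();Q0=R.from_quat(s["eef_rot"]);print(s["opening"],s["contact_force"])
go(np.array(s["tool_pos"])+[0,0,.08],Q0)
Q=tool(YAW-51.3+90,0);p=tcp(NECK,.0845-.0009,Q,up=.011);go(p+[0,0,.08],Q);go(p,Q)
E
```

```text
0.9442744465934034 [ 0.52066798  0.00801738 -0.3565019 ]
xyz [0.0166, -0.0001, -0.0783] rot [0.0, 0.0, 0.0] rows 2.0
xyz [-0.0007, -0.0003, -0.0038] rot [0.1627, -0.165, -1.5632] rows 13.0
xyz [0.0, 0.0, 0.08] rot [0.0001, 0.0, 0.0] rows 2.0
```

carry_out --plan '[{"rot":[0,0,0],"xyz":[0.0083,0,-0.039],"grip":0},{"rot":[0,0,0],"xyz":[0.0166,0,-0.0783],"grip":0},{"rot":[0,0,0],"xyz":[0.0166,0,-0.0783],"grip":0},{"rot":[0,0,0],"xyz":[0.0166,0,-0.0783],"grip":0}]'

```text
clock: 11.75
tool_pos: [0.5332, 0.1038, 0.1542]
eef_rot: [0.908, 0.405, 0.097, -0.042]
contact_force: [0.3, -0.4, -0.6]
opening: 0.998
finger_force: 0.0
```

carry_out --plan '[{"rot":[0.0814,-0.0825,-0.7816],"xyz":[0,0,0],"grip":0},{"rot":[0.0814,-0.0825,-0.7816],"xyz":[0,0,0],"grip":0},{"rot":[0.0814,-0.0825,-0.7816],"xyz":[0,0,0],"grip":0},{"rot":[0.0814,-0.0825,-0.7816],"xyz":[0,0,0],"grip":0},{"rot":[0.0814,-0.0825,-0.7816],"xyz":[0,0,0],"grip":0},{"rot":[0.0814,-0.0825,-0.7816],"xyz":[0,0,0],"grip":0},{"rot":[0.0814,-0.0825,-0.7816],"xyz":[0,0,0],"grip":0},{"rot":[0.0814,-0.0825,-0.7816],"xyz":[0,0,0],"grip":0}]'

```text
clock: 12.42
tool_pos: [0.5313, 0.1039, 0.1513]
eef_rot: [0.686, 0.725, 0.051, -0.024]
contact_force: [-0.2, -0.2, -0.1]
opening: 0.998
finger_force: 0.0
```

carry_out --plan '[{"rot":[0.0814,-0.0825,-0.7816],"xyz":[0,0,0],"grip":0},{"rot":[0.0814,-0.0825,-0.7816],"xyz":[0,0,0],"grip":0},{"rot":[0.0814,-0.0825,-0.7816],"xyz":[0,0,0],"grip":0},{"rot":[0.0814,-0.0825,-0.7816],"xyz":[0,0,0],"grip":0},{"rot":[0.0814,-0.0825,-0.7816],"xyz":[0,0,0],"grip":0},{"rot":[0.0814,-0.0825,-0.7816],"xyz":[0,0,0],"grip":0},{"rot":[0.0814,-0.0825,-0.7816],"xyz":[0,0,0],"grip":0},{"rot":[0.0814,-0.0825,-0.7816],"xyz":[0,0,0],"grip":0}]'

```text
clock: 13.08
tool_pos: [0.5312, 0.1039, 0.1518]
eef_rot: [0.359, 0.933, 0.0, -0.001]
contact_force: [-0.8, 1.3, 0.8]
opening: 0.998
finger_force: 0.0
```

carry_out --plan '[{"rot":[0,0,0],"xyz":[0,0,0],"grip":0},{"rot":[0,0,0],"xyz":[0,0,0],"grip":0},{"rot":[0,0,0],"xyz":[0,0,0],"grip":0}]'

```text
clock: 13.33
tool_pos: [0.5317, 0.1031, 0.1522]
eef_rot: [0.36, 0.933, 0.0, 0.0]
contact_force: [0.1, 0.6, -0.2]
opening: 1.003
finger_force: 0.0
```

```bash
python3 - <<'E'
from h import *
import cv2
s=sync();print(s["tool_pos"],s["contact_force"],s["q"].round(2))
im=r.snapshot("wrist")[:,:,::-1];cv2.imwrite("pics/w7.png",im)
Q=tool(YAW-51.3+90,0);p=tcp(NECK,.0845-.0009,Q,up=.011);print(p);go(p+[0,0,.08],Q);go(p,Q)
u=w2px(cam("wrist",s),[*NECK,.0925]);print(u)
cv2.imwrite("pics/w7z.png",cv2.resize(im[60:340,90:470],(760,560),interpolation=3))
E
```

```text
[0.531689   0.10314779 0.15215448] [ 0.05190765  0.56459194 -0.16990488] [-0.15  0.71 -0.2   1.9   0.25  0.56  0.31]
[0.5304 0.1025 0.0756]
xyz [0.0005, -0.0013, -0.0034] rot [0.0002, 0.0001, -0.0022] rows 1.0
xyz [0.0, -0.0, 0.08] rot [0.0, 0.0, 0.0] rows 2.0
[275.78132626 224.11409632]
```

View pics/w7z.png

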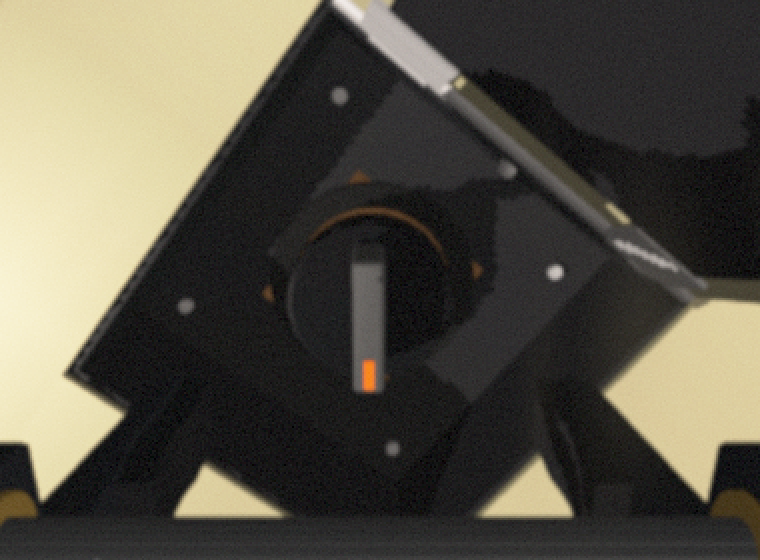

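The cap is seated, with its bar along the tool's x at (368,328) in the crop, as predicted. It kept its 51°, so I'll descend and grip across it.

carry_out --plan '[{"rot":[0,0,-0.002],"xyz":[0.0005,-0.0013,0.025],"grip":0},{"rot":[0,0,-0.002],"xyz":[0.0005,-0.0013,0.05],"grip":0},{"rot":[0,0,-0.002],"xyz":[0.0005,-0.0013,0.065],"grip":0},{"rot":[0,0,-0.002],"xyz":[0.0005,-0.0013,0.0766],"grip":0},{"rot":[0,0,-0.002],"xyz":[0.0005,-0.0013,0.0766],"grip":0},{"rot":[0,0,-0.002],"xyz":[0.0005,-0.0013,0.0766],"grip":0}]'

```text
clock: 13.88
tool_pos: [0.5303, 0.1028, 0.0754]
eef_rot: [0.358, 0.934, -0.0, -0.0]
contact_force: [-0.7, -0.4, 0.3]
opening: 1.002
finger_force: 0.0
```

carry_out --plan '[{"rot":[0,0,0],"xyz":[0,0,0],"grip":255},{"rot":[0,0,0],"xyz":[0,0,0],"grip":255},{"rot":[0,0,0],"xyz":[0,0,0],"grip":255},{"rot":[0,0,0],"xyz":[0,0,0],"grip":255},{"rot":[0,0,0],"xyz":[0,0,0],"grip":255},{"rot":[0,0,0],"xyz":[0,0,0],"grip":255},{"rot":[0,0,0],"xyz":[0,0,0],"grip":255},{"rot":[0,0,0],"xyz":[0,0,0],"grip":255}]' --squeeze 20

```text
clock: 14.55
tool_pos: [0.5306, 0.1029, 0.0757]
eef_rot: [0.358, 0.934, 0.0, 0.0]
contact_force: [0.5, -0.2, -0.7]
opening: 0.422
finger_force: 0.0
```

carry_out --plan '[{"rot":[0,0,0],"xyz":[0,0,0],"grip":255},{"rot":[0,0,0],"xyz":[0,0,0],"grip":255},{"rot":[0,0,0],"xyz":[0,0,0],"grip":255},{"rot":[0,0,0],"xyz":[0,0,0],"grip":255}]'

```text
clock: 14.88
tool_pos: [0.5302, 0.1024, 0.0756]
eef_rot: [0.358, 0.934, -0.0, -0.0]
contact_force: [1.0, 0.5, 1.7]
opening: 0.136
finger_force: 20.0
```

carry_out --plan '[{"rot":[0,0,0],"xyz":[0,0,0.001],"grip":255},{"rot":[0,0,0],"xyz":[0,0,0.001],"grip":255},{"rot":[0,0,0.07],"xyz":[0,0,0.001],"grip":255},{"rot":[0,0,0.14],"xyz":[0,0,0.001],"grip":255},{"rot":[0,0,0.2],"xyz":[0,0,0.001],"grip":255},{"rot":[0,0,0.2],"xyz":[0,0,0.001],"grip":255},{"rot":[0,0,0.2],"xyz":[0,0,0.001],"grip":255}]'

```text
clock: 15.47
tool_pos: [0.5311, 0.1031, 0.0753]
eef_rot: [0.449, 0.893, 0.001, 0.001]
contact_force: [-1.0, 0.3, 5.0]
opening: 0.135
finger_force: 20.0
```

```bash
python3 - <<'E'
from h import *
s=r.get_state();print(s["tool_pos"],s["contact_force"],s["moment"],s["opening"])
y=R.from_quat(s["eef_rot"]).as_matrix()[:,1];print(np.degrees(np.arctan2(y[1],y[0]))-YAW-90)
E
```

```text
[0.53113175 0.10312932 0.07525954] [-0.99461991  0.28512218  5.02060959] [-0.02492793  0.14683482 -0.0015852 ] 0.13547807944309195
-62.623220436266124
```

Locked at 62.6° under light pressure. Now let go and rise.

carry_out --plan '[{"rot":[0,0,0],"xyz":[0,0,0],"grip":130},{"rot":[0,0,0],"xyz":[0,0,0],"grip":130},{"rot":[0,0,0],"xyz":[0,0,0],"grip":130},{"rot":[0,0,0],"xyz":[0,0,0],"grip":130},{"rot":[0,0,0],"xyz":[0,0,0],"grip":130},{"rot":[0,0,0],"xyz":[0,0,0],"grip":130}]'

```text
clock: 15.97
tool_pos: [0.5305, 0.1029, 0.0745]
eef_rot: [0.449, 0.893, 0.0, 0.0]
contact_force: [0.2, 0.2, -0.1]
opening: 0.487
finger_force: 0.0
```

carry_out --plan '[{"rot":[0,0,0],"xyz":[0,0,-0.015],"grip":130},{"rot":[0,0,0],"xyz":[0,0,-0.035],"grip":130},{"rot":[0,0,0],"xyz":[0,0,-0.075],"grip":130},{"rot":[0,0,0],"xyz":[0,0,-0.115],"grip":130},{"rot":[0,0,0],"xyz":[0,0,-0.155],"grip":130},{"rot":[0,0,0],"xyz":[0,0,-0.195],"grip":130},{"rot":[0,0,0],"xyz":[0,0,-0.225],"grip":130},{"rot":[0,0,0],"xyz":[0,0,-0.225],"grip":130}]'

```text
clock: 16.63
tool_pos: [0.5339, 0.1039, 0.306]
eef_rot: [0.449, 0.893, 0.004, 0.005]
contact_force: [0.7, 0.2, -0.2]
opening: 0.491
finger_force: 0.0
```

```bash
python3 - <<'E'
from h import *
import cv2
s=sync();print(s["tool_pos"],s["opening"],s["contact_force"])
im=r.snapshot("wrist")[:,:,::-1];cv2.imwrite("pics/w8.png",im)
a=np.radians(YAW);X=np.array([np.cos(a),np.sin(a),0]);Y=np.array([-np.sin(a),np.cos(a),0])
Q=tool(YAW,0);n=np.array([*NECK,0])
go(n+.168*Y+[0,0,.3],Q);go(n+.168*Y+[0,0,.215],Q);go(n+.06*Y+[0,0,.215],Q)
b=r.snapshot("side")[:,:,::-1];cv2.imwrite("pics/side8.png",b)
# predicted flap edge in side view, and wrist crop
c=cam("side")
for x in(-.075,.075): print(w2px(c,n+x*X+.130*Y+[0,0,.25]))
cv2.imwrite("pics/v8.png",cv2.hconcat([cv2.resize(im[20:330,90:470],(420,343),interpolation=3),cv2.resize(b[40:210,190:380],(380,343),interpolation=3)]))
E
```

```text
[0.53385555 0.1039395  0.30599758] 0.49104049355712237 [ 0.72835877  0.20067262 -0.16471426]
xyz [0.1502, 0.0735, 0.0062] rot [0.013, 0.0017, 0.4773] rows 5.0
xyz [-0.0001, -0.0, 0.085] rot [0.0, -0.0001, 0.0] rows 3.0
xyz [-0.108, -0.0, -0.0] rot [0.0, 0.0, 0.0] rows 3.0
[234.13627899  74.72725168]
[286.91826177  67.3561583 ]
```

View pics/v8.png

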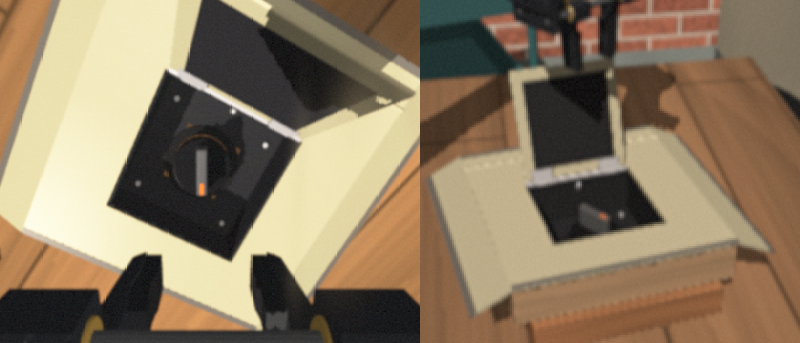

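The cap sits turned in the neck, and the flap stands open where predicted, with its top edge at crop (511,72) to (612,65). Next I move behind the flap.

carry_out --plan '[{"rot":[0.013,0.0017,0.4773],"xyz":[0.1502,0.0735,0.0062],"grip":255},{"rot":[0.013,0.0017,0.4773],"xyz":[0.1502,0.0735,0.0062],"grip":255},{"rot":[0.013,0.0017,0.4773],"xyz":[0.1502,0.0735,0.0062],"grip":255},{"rot":[0.013,0.0017,0.4773],"xyz":[0.1502,0.0735,0.0062],"grip":255},{"rot":[0.013,0.0017,0.4773],"xyz":[0.1502,0.0735,0.0062],"grip":255},{"rot":[0.013,0.0017,0.4773],"xyz":[0.1502,0.0735,0.0062],"grip":255},{"rot":[0.013,0.0017,0.4773],"xyz":[0.1502,0.0735,0.0062],"grip":255},{"rot":[0.013,0.0017,0.4773],"xyz":[0.1502,0.0735,0.0062],"grip":255}]'

```text
clock: 17.4
tool_pos: [0.5001, 0.2648, 0.2925]
eef_rot: [0.648, 0.761, -0.007, -0.003]
contact_force: [0.2, 0.5, 0.8]
opening: 0.004
finger_force: 0.0
```

```bash
python3 - <<'E'
from h import *
s=sync();a=np.radians(YAW);Y=np.array([-np.sin(a),np.cos(a),0]);n=np.array([*NECK,0])
d=np.array(s["tool_pos"])-n;print(s["tool_pos"],"panel y",d@Y,s["opening"],s["q"].round(2))
Q=tool(YAW,0);go(n+.168*Y+[0,0,.215],Q)
E
```

```text
[0.5001039  0.26482498 0.29245405] panel y 0.1650840396464672 0.003993608895138854 [-0.53  0.55 -0.06  1.67  0.03  0.94 -0.44]
xyz [0.0032, 0.0049, 0.0774] rot [-0.0142, 0.0036, -0.0018] rows 2.0
```

carry_out --plan '[{"rot":[-0.0142,0.0036,-0.0018],"xyz":[0.0032,0.0049,0.03],"grip":255},{"rot":[-0.0142,0.0036,-0.0018],"xyz":[0.0032,0.0049,0.06],"grip":255},{"rot":[-0.0142,0.0036,-0.0018],"xyz":[0.0032,0.0049,0.0774],"grip":255},{"rot":[-0.0142,0.0036,-0.0018],"xyz":[0.0032,0.0049,0.0774],"grip":255},{"rot":[-0.0142,0.0036,-0.0018],"xyz":[0.0032,0.0049,0.0774],"grip":255}]'

```text
clock: 17.82
tool_pos: [0.5035, 0.2689, 0.2155]
eef_rot: [0.648, 0.762, 0.0, -0.0]
contact_force: [0.4, 0.5, 1.0]
opening: 0.006
finger_force: 0.0
```

carry_out --plan '[{"rot":[0,0,0],"xyz":[-0.01,0,0],"grip":255},{"rot":[0,0,0],"xyz":[-0.02,0,0],"grip":255},{"rot":[0,0,0],"xyz":[-0.03,0,0],"grip":255},{"rot":[0,0,0],"xyz":[-0.04,0,0],"grip":255},{"rot":[0,0,0],"xyz":[-0.05,0,0],"grip":255},{"rot":[0,0,0],"xyz":[-0.06,0,0],"grip":255},{"rot":[0,0,0],"xyz":[-0.07,0,0],"grip":255}]'

```text
clock: 18.4
tool_pos: [0.5152, 0.201, 0.2163]
eef_rot: [0.647, 0.763, 0.002, -0.0]
contact_force: [0.3, 2.7, 2.9]
opening: 0.006
finger_force: 1.3
```

carry_out --plan '[{"rot":[0,0,0],"xyz":[-0.01,0,0],"grip":255},{"rot":[0,0,0],"xyz":[-0.02,0,0],"grip":255},{"rot":[0,0,0],"xyz":[-0.03,0,0],"grip":255},{"rot":[0,0,0],"xyz":[-0.04,0,0],"grip":255},{"rot":[0,0,0],"xyz":[-0.05,0,0],"grip":255},{"rot":[0,0,0],"xyz":[-0.06,0,0],"grip":255},{"rot":[0,0,0],"xyz":[-0.068,0,0],"grip":255}]'

```text
clock: 18.98
tool_pos: [0.5257, 0.1324, 0.2155]
eef_rot: [0.647, 0.762, 0.0, -0.0]
contact_force: [-0.5, -0.8, 0.1]
opening: 0.005
finger_force: 0.0
```

```bash
python3 - <<'E'
from h import *
import cv2
s=r.get_state();print(s["tool_pos"],s["contact_force"],s["q"].round(2))
b=r.snapshot("side")[:,:,::-1];cv2.imwrite("pics/side9.png",b);s=r.get_state();print(s["contact_force"])
E
```

```text
[0.52569195 0.13236345 0.21545406] [-0.45971225 -0.84689369  0.0796289 ] [-0.28  0.61 -0.08  1.85  0.07  0.69 -0.24]
[ 0.8515313  -1.5768324  -0.58831783]
```

carry_out --plan '[{"rot":[0,0,0],"xyz":[0,0,-0.04],"grip":255},{"rot":[0,0,0],"xyz":[0,0,-0.08],"grip":255},{"rot":[0,0,0],"xyz":[0,0,-0.11],"grip":255},{"rot":[0,0,0],"xyz":[0,0,-0.11],"grip":255},{"rot":[0,0,0],"xyz":[0,0,-0.11],"grip":255}]'

```text
clock: 19.45
tool_pos: [0.5265, 0.1344, 0.3274]
eef_rot: [0.647, 0.762, 0.003, 0.001]
contact_force: [-0.2, 0.6, -0.7]
opening: 0.006
finger_force: 0.0
```

```bash
python3 - <<'E'
from h import *
import cv2
b=r.snapshot("side")[:,:,::-1];a=r.snapshot("scene")[:,:,::-1]
w=r.snapshot("wrist")[:,:,::-1]
cv2.imwrite("pics/v10.png",cv2.vconcat([cv2.hconcat([cv2.resize(b[40:210,190:380],(380,300)),cv2.resize(a[110:280,270:485],(380,300))]),cv2.hconcat([cv2.resize(w,(380,285)),cv2.resize(b[220:420,190:430],(380,285))])]))
E
```

```text
(no output)
```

View pics/v10.png

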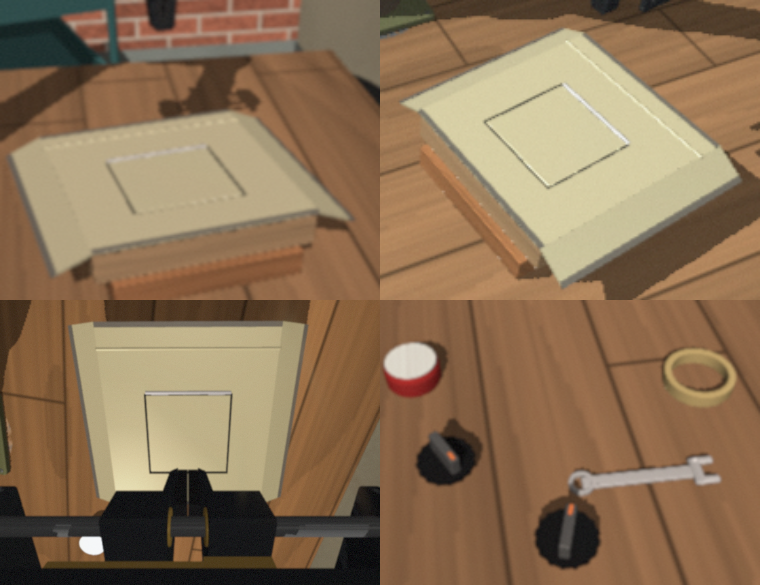

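The flap is shut flush: its outline runs around (175,180) in the side crop and (555,135) in the scene crop. The tin, tape and spanner have not moved, and the robot touches nothing.

```bash
python3 -c "
from plant import r
print(r.finish_job())"
```

```text
the job is handed in; nothing more can be done
None
```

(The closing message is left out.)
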